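# Turn the tape guide in the slide-jaw fixture

### The arm

A 6-joint arm with a two-finger parallel gripper is mounted at the origin on the work surface. World frame = base frame: x ahead of the robot, y to its left, z up, the work surface at z = 0. Lengths are in mm, angles in rad, forces in N, time in s.
With the tool pointing down it reaches from about 300 to 775 mm from the base axis. Payload 14.6 kg.
Tool frame: the origin (TCP) lies on the mounting face of the last link; the fingertips stand 199 mm ahead of it and the grasp point (between the pads) lies 180 mm ahead of it; z points along the fingers, y is the line along which they close (so a half turn about z gives the same grasp; the last joint's range is limited). The gripper opens to 94 mm and grips with 3 to 60 N. Pads are 16 mm wide; open, the fingers measure 119 mm over their backs; the gripper's body (75 mm by 177 mm) begins 78 mm behind the grasp point.
Start: joints at [-1.406, 0.3, 1.521, -0, 1.321, -0.067], TCP at [126.345, -535.283, 404.646] pointing down, gripper open.
Joint ranges: [-3.03, 3.03], [-0.79, 2.21], [0.23, 2.52], [-1.04, 4.18], [0, 3.07], [-2.55, 2.55]. Speed limits (rad/s): [2.22, 2.22, 2.57, 3.14, 3.14, 3.14].

### API

Orientations are given as [roll, pitch, yaw] about the fixed x, y, z axes, in that order (R = Rz(yaw) Ry(pitch) Rx(roll)).
In Python, from cell import manip gives the robot as it stands. The module is installed in compiled form; this text tells all that it offers.
- The arm moves only by the shell command python3 -m creep 'ROWS' [FORCE]. ROWS is a JSON object of lists of equal length, an entry for each row: "slide": the shift along the world's x, y, z in cm, a list of three; "turn": the turn about the world's z in rad; "claw": the opening, from 0 (shut) to 1 (fully open). A call has 1 to 8 rows; each row shifts and turns the commanded pose from where the row before left it; what a row does not reach is not made up. A row lasts 1/8 s, in which the tool goes at most 62.5 mm and 10.7 degrees, less where a joint would pass 70% of its speed; a pose out of reach is approached as far as the arm can. A call with a gripper value outside its range is refused whole. The fingers move at their own pace and stop on an object; FORCE is the grip in N (left out, the last holds). Time passes only in rows, so rows that do not move let the fingers close. It gives the time, the measured TCP pose, the force, the opening and the grip force at its end, in the units of the state.
- manip.read_state(): the state, without advancing time (a new reading comes with each control period).
- manip.camera(name): name is "side" or "top" or "wrist"; returns (picture, depth): 384x512x3 uint8, red, green, blue; 384x512 float32, mm along the optical axis (not along the pixel's ray), 0 where there is no reading.
- manip.calibration(name): a dict with "intrinsics" (3x3 intrinsics, pixels), "k1" (the pictures are not rectified: a ray, as slopes to the right and down, at radius r is drawn at 1 + k1 r^2 times it, then the intrinsics apply), "pose" (4x4, takes a point from camera to world coordinates). Camera axes: x right, y up, looking along -z (the intrinsics and any distortion apply to the point x, -y, -z); pixel columns grow to the right and rows downward; lengths in mm; the calibration is good to about 2 mm. A picture is of the moment at which its call begins: read the wrist's pose just before it. calibration takes no time and is no camera call; for the wrist camera it gives the pose at the moment of the call.
- manip.sign_off(): hands the job in; it is judged then, once.
Trained networks look in the newest picture that a camera, given by its name, has taken for a name from the list of things; names that differ only in an ending like _2 or _b are one class to them, and where a whole thing is asked for, a point or a joint stands for the part that bears it (a point fixed in the world has none). Each returns a list of dicts, best first, with "score" (0 to 1); they miss things now and then, are a little off and sometimes report something else, mostly with a low value. They report only what shows in the picture. A call takes as long as a camera call. They do not tell look-alikes from the thing itself.
- manip.cut_out(query, camera): "mask" (384x512 bool, what is visible of it) and "position" ([column, row] in pixels, amid what is visible of it).
The state is a dict: "clock": time; "joints": joint angles; "qd": joint speeds; "effort": joint torques, N m; "eef_pos": TCP position; "eef_rot": TCP orientation; "wrist_force": force on the tool from outside, world axes, zero at the start; "moment": the same for the moment, N m; "finger_gap": finger opening in mm; "finger_force": force on a finger pad.
Only numpy, scipy, OpenCV 4.12 (cv2) and the standard library are available. Lean on these libraries where they do the work, as an engineer would, in place of code of your own. Each camera call takes 0.05 s, during which the arm holds its last target. There are 200 camera calls.

### The job

The label cutter's aluminium tape guide stands on edge in the slide-jaw fixture and its channelled face must be cleaned: slide the jaw open, tip the guide over away from the fixed jaw so that it lies flat on the bed with the channel facing up, then push the jaw closed until the guide is held square between both jaws with no gap. Leave it near the middle of the jaws and leave the other things on the bench where they are.

Things in the scene. Friction and masses are not known exactly. Their poses are not given: they have to be found in the camera images.
- fixture: Grey slide-jaw fixture, fixed to the bench. Origin: centre of its underside; z up; x = slide direction, from the fixed jaw to the sliding jaw's handle. Foot plate 270 (x) x 150 (y) mm; bed 250 x 130 mm, its flat top 30 mm above the bench. Fixed jaw 30 mm thick, 120 mm wide (y), gripping face at x = -85 mm, top 58 mm above the bench.
- jaw (a joint): Opening between the faces of the fixed and sliding jaws, m: 0 (shut) to 0.125 (fully open). It slides stiffly (about 4 N) and stays where it is left; no spring or screw. Jaw 120 mm wide, top 58 mm above the bench, reaching 82 mm back from its face.
- jaw_handle (a point): Top centre of the black upright handle on the sliding jaw, 110 mm above the bench, 65 mm behind the jaw's face. The handle is a plate 16 mm thick (along the slide) and 50 mm wide (fixture's y), free from 58 to 110 mm above the bench. Axes as the fixture's.
- guide: Loose aluminium tape-guide block, about 0.45 kg: 32 mm thick (its x), 100 mm long (y), 76 mm tall (z) as it first stands on the bed by the fixed jaw. Origin: centre of its first underside. Its +x face, which first looks at the fixed jaw, has a channel 24 mm wide, 8 mm deep along its whole length (y) at mid height; the other broad face is plain.
- guide_center (a point): Middle of the guide block, 38 mm from its origin along its z, halfway through its thickness and length.
- brush: Loose hand brush, 170 mm long, lying beside the fixture; bystander. Origin: underside, x along it.
- wrench: Loose steel wrench, 160 mm long, lying on the other side of the fixture; bystander. Origin: underside, x along it.
- spare: Loose aluminium T-section block 40 x 90 x 42 mm tall on the bench past the fixed-jaw end of the fixture; bystander. Origin: centre of the underside.
- oil: White oil bottle, 52 mm across, 140 mm tall, standing on the bench; bystander. Origin: centre of the underside.
- snips: Dark steel thread snips, 180 mm long, 12 mm thick, lying on the bench; bystander.
Things that resemble listed ones, but are neither listed nor needed, are in the scene too. Leave any blue or green look-alike of the guide alone.

How it is judged (in metres and radians):
On the way, in this order (a step that is already met when the one before it is completed fails the run):
1. the jaw is slid open by more than the guide's height (opening over 80 mm) (value of joint jaw above 0.08 m), for 0.1 s.
2. the guide lies flat on the bed, channel up, between the jaws (angle between guide's own x axis and vertical below 0.06 rad and z of guide_center in the frame of fixture between 0.042 and 0.05 m and x of guide_center in the frame of fixture between -0.06 and 0.06 m), for 0.2 s.
At the end, for the whole second after the job is handed in: The guide lies flat on the fixture's bed with its channel up (within 0.06 rad), against the fixed jaw (within 3.5 mm) and square to it (within 0.05 rad), its middle within 30 mm of the jaws' middle, the sliding jaw closed on it (opening below 79.5 mm, the guide being 76 mm), at rest (angle between guide's own x axis and vertical below 0.06 rad and z of guide_center in the frame of fixture between 0.042 and 0.05 m and x of guide_center in the frame of fixture between -0.051 and -0.0435 m and y of guide_center in the frame of fixture between -0.03 and 0.03 m and angle between the y axis of guide and the y axis of fixture, either way round below 0.05 rad and value of joint jaw between 0.073 and 0.0795 m and linear speed of guide below 0.01 m/s and angular speed of guide below 0.1 rad/s); the robot touches nothing.
It fails at once if the brush is moved by more than 30 mm (distance of brush from where it was at the start of the episode above 0.03 m).
It fails at once if the wrench is moved by more than 30 mm (distance of wrench from where it was at the start of the episode above 0.03 m).
It fails at once if the spare is moved by more than 30 mm (distance of spare from where it was at the start of the episode above 0.03 m).
It fails at once if the oil is moved by more than 30 mm (distance of oil from where it was at the start of the episode above 0.03 m).
It fails at once if the snips is moved by more than 30 mm (distance of snips from where it was at the start of the episode above 0.03 m).
It also fails if it takes over 54 s, if anything falls off the work surface, if the arm or the gripper's body presses on something with over 40 N, if the wrist force passes 120 N, or if a joint passes its speed limit or range.

## Working session

There is one attempt and no reset: what is moved stays moved. The work goes in short steps, Python scripts to look and compute and a shell command to move; the robot and the scene stay as the last step left them, time stands still between calls to the robot, and variables do not carry over. Pictures are saved under pics/ and viewed, at most 10 in all, crops included, and the job is handed in when it is done.

```bash
mkdir -p pics; cat > h.py <<'E'
import numpy as np, cv2
from cell import manip
def world(cam,depth,us,vs,cal=None):
    c=cal or manip.calibration(cam); K=np.array(c["intrinsics"]); P=np.array(c["pose"])
    us=np.asarray(us);vs=np.asarray(vs); d=depth[vs,us]
    x=(us-K[0,2])/K[0,0]; y=(vs-K[1,2])/K[1,1]; X,Y=x.copy(),y.copy()
    for _ in range(10):
        s=1+c["k1"]*(X*X+Y*Y); X=x/s;Y=y/s
    p=np.stack([X*d,-Y*d,-d],-1)
    return p@P[:3,:3].T+P[:3,3], d
E
python3 - <<'E'
from h import *
ims=[]
for n in("side","top"):
    im,d=manip.camera(n); np.savez(f"{n}.npz",im=im,d=d); 
    cv2.imwrite(f"pics/{n}0.png",cv2.resize(im[:,:,::-1],(800,600)))
    for q in ("fixture","guide","jaw_handle"):
        for r in manip.cut_out(q,n)[:4]:
            m=r["mask"]&(d>0); v,u=np.nonzero(m); p,_=world(n,d,u,v)
            print(n,q,round(r["score"],2),np.round(r["position"]),m.sum(),np.percentile(p,[3,50,97],axis=0).round().tolist())
s=manip.read_state();print(s["clock"],s["eef_rot"],s["finger_gap"])
E
```

```text
side fixture 0.88 [265. 213.] 2584 [[467.0, -79.0, 4.0], [525.0, 65.0, 31.0], [623.0, 149.0, 99.0]]
side fixture 0.38 [268. 206.] 718 [[490.0, -9.0, 35.0], [537.0, 48.0, 59.0], [589.0, 74.0, 110.0]]
side guide 0.91 [340. 216.] 722 [[324.0, -120.0, 6.0], [361.0, -87.0, 56.0], [399.0, -59.0, 79.0]]
side guide 0.65 [285. 158.] 523 [[689.0, -272.0, 4.0], [700.0, -218.0, 50.0], [727.0, -179.0, 79.0]]
side guide 0.58 [290. 194.] 705 [[480.0, -62.0, 31.0], [519.0, -34.0, 82.0], [579.0, -21.0, 109.0]]
side guide 0.45 [314. 192.] 325 [[483.0, -184.0, 2.0], [521.0, -157.0, 24.0], [567.0, -139.0, 45.0]]
side jaw_handle 0.89 [266. 208.] 745 [[490.0, -8.0, 33.0], [537.0, 49.0, 58.0], [590.0, 74.0, 110.0]]
top fixture 0.82 [253. 212.] 2824 [[474.0, -112.0, 6.0], [546.0, 29.0, 32.0], [626.0, 143.0, 91.0]]
top guide 0.9 [296. 265.] 386 [[324.0, -136.0, -1.0], [365.0, -98.0, 76.0], [410.0, -66.0, 82.0]]
top guide 0.77 [270. 152.] 363 [[719.0, -52.0, 14.0], [762.0, -22.0, 75.0], [808.0, 10.0, 81.0]]
top guide 0.74 [328. 165.] 454 [[691.0, -281.0, 2.0], [704.0, -230.0, 74.0], [730.0, -183.0, 81.0]]
top guide 0.52 [277. 214.] 335 [[483.0, -68.0, 33.0], [530.0, -47.0, 106.0], [579.0, -26.0, 112.0]]
top jaw_handle 0.93 [257. 210.] 646 [[494.0, -12.0, 32.0], [548.0, 20.0, 59.0], [598.0, 68.0, 113.0]]
0.4 [-3.14139196e+00 -5.49129129e-06  2.31815739e-01] 94.12868044106622
```

```bash
python3 - <<'E'
from h import *
z=np.load("top.npz");im=z["im"]
c=im[150:290,190:370];cv2.imwrite("pics/c1.png",cv2.resize(c[:,:,::-1],(770,600),interpolation=cv2.INTER_CUBIC))
d=z["d"];v,u=np.mgrid[150:290,190:370];v=v.ravel();u=u.ravel();p,_=world("top",d,u,v)
near=(abs(p[:,0]-540)<90)&(p[:,1]>-130)&(p[:,1]<150)
for nm,lo,hi in(("handle",107,116),("guide",100,113),("jawtops",54,62),("bed",27,33)):
    m=near&(p[:,2]>lo)&(p[:,2]<hi); 
    if nm=="handle": m&=p[:,1]>0
    if nm=="guide": m&=p[:,1]<0
    q=p[m]; r=cv2.minAreaRect(q[:,:2].astype(np.float32)); print(nm,m.sum(),q.mean(0).round(1),r)
E
```

```text
handle 65 [558.1  52.4 111.2] ((557.923583984375, 52.387569427490234), (15.350594520568848, 47.84895324707031), 80.0683822631836)
guide 288 [531.5 -47.4 107.1] ((532.056640625, -47.527015686035156), (31.9809513092041, 100.43482208251953), 78.82909393310547)
jawtops 673 [543.4 -19.7  58.6] ((546.4931640625, -14.697677612304688), (170.52886962890625, 120.15079498291016), 79.92822265625)
bed 844 [554.5  48.8  30.5] ((530.9750366210938, 18.506088256835938), (250.67372131347656, 173.27418518066406), 80.10427856445312)
```

View pics/c1.png

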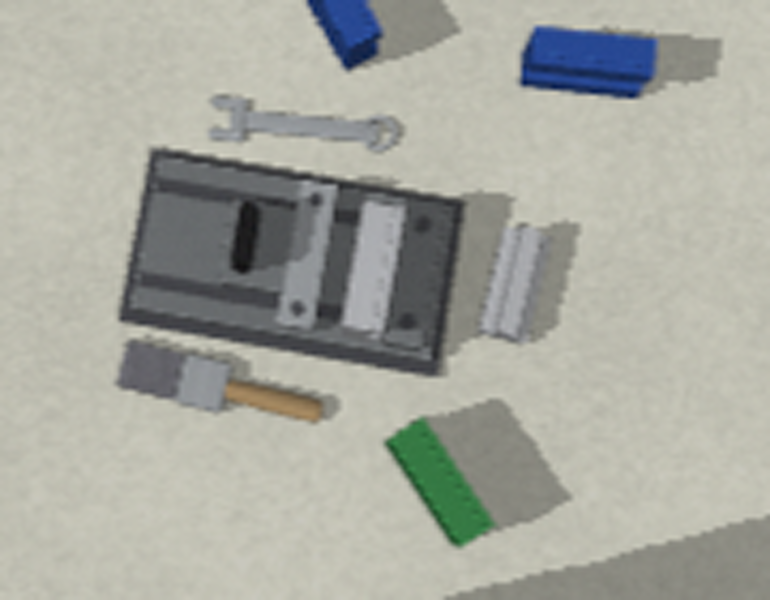

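View pics/side0.png

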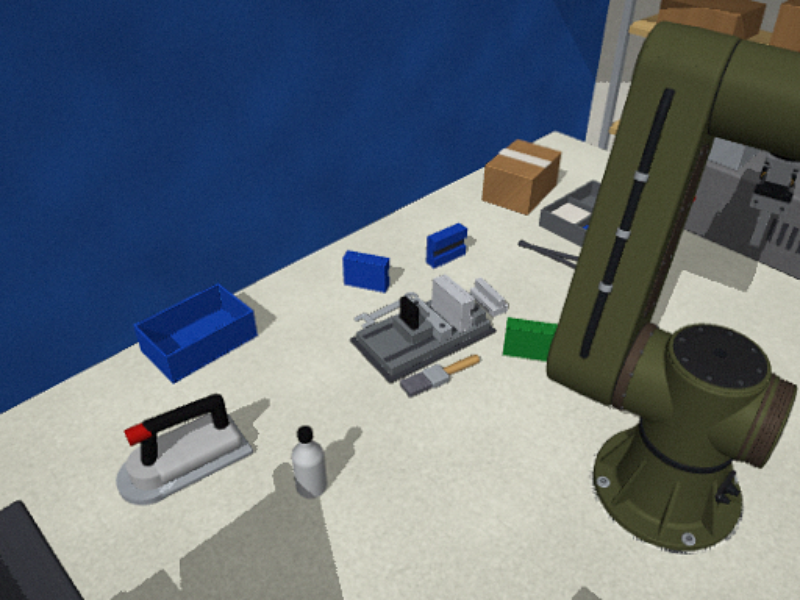

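The crop shows the fixture: handle at crop (245,237), jaw (305,255), and a silver block standing between the jaws at (375,265). The candidates for the guide, in crop pixels, are:
- **Silver block (375,265):** stands on the bed by the fixed jaw, measures 32x100 mm with its top at 107 mm.
- **Green block (440,480)** and **blue blocks (590,60), (345,30):** look-alikes.
- **T-section (515,280):** the spare.

The silver block fits the description, and the crop confirms it. Fixture yaw is about 80°, so u=(0.174,0.985). The handle is at (558,52) and the opening is about 58 mm.

Next I go above the handle with the fingers closing along u.

```bash
python3 -m creep '{"slide":[[3.3,4.5,0],[3.3,4.5,0],[3.3,4.5,0],[3.3,4.5,0],[3.3,4.5,0],[3.3,4.5,0],[3.3,4.5,0],[3.3,4.5,0]],"turn":[-0.05,-0.05,-0.05,-0.05,-0.05,-0.05,-0.05,-0.056],"claw":[1,1,1,1,1,1,1,1]}' 20
python3 -m creep '{"slide":[[3.3,4.5,0],[3.3,4.5,0],[3.3,4.5,0],[3.3,4.5,0],[3.3,4.5,0],[0,0,0]],"turn":[0,0,0,0,0,0],"claw":[1,1,1,1,1,1]}'
```

```text
clock: 1.4
eef_pos: [391.1, -173.6, 404.9]
eef_rot: [3.141, -0.001, -0.176]
wrist_force: [2.0, -0.7, 0.1]
finger_gap: 93.8
finger_force: 0.0
clock: 2.15
eef_pos: [556.4, 52.3, 403.9]
eef_rot: [-3.141, 0.001, -0.171]
wrist_force: [-0.7, 0.6, -0.4]
finger_gap: 94.1
finger_force: 0.0
```

```bash
python3 - <<'E'
from h import *
cal=manip.calibration("wrist");im,d=manip.camera("wrist")
cv2.imwrite("pics/w1.png",im[:,:,::-1])
v,u=np.mgrid[0:384:2,0:512:2];p,dd=world("wrist",d,u.ravel(),v.ravel(),cal)
p=p[dd.ravel()>0]
for nm,lo,hi in(("top110",103,114),("jawtops",55,61)):
    q=p[(p[:,2]>lo)&(p[:,2]<hi)&(abs(p[:,0]-545)<90)&(abs(p[:,1])<150)]
    for s,w in((q[q[:,1]>15],"h"),(q[q[:,1]<=15],"g")):
        if len(s)>5: print(nm,w,len(s),s.mean(0).round(1),cv2.minAreaRect(s[:,:2].astype(np.float32)))
E
```

```text
top110 h 187 [560.   54.3 109.8] ((559.0881958007812, 54.35688400268555), (14.636384963989258, 48.550697326660156), 79.87354278564453)
top110 g 585 [543.8 -48.8 106.7] ((536.9356689453125, -47.1101188659668), (32.555850982666016, 88.64627075195312), 78.84033966064453)
jawtops h 533 [552.6  36.8  58.7] ((543.6851196289062, 40.86900329589844), (64.78019714355469, 92.500732421875), 80.16871643066406)
jawtops g 858 [553.5 -34.6  58.7] ((541.5805053710938, -38.24030303955078), (118.0133056640625, 119.33714294433594), 79.90274047851562)
```

View pics/w1.png

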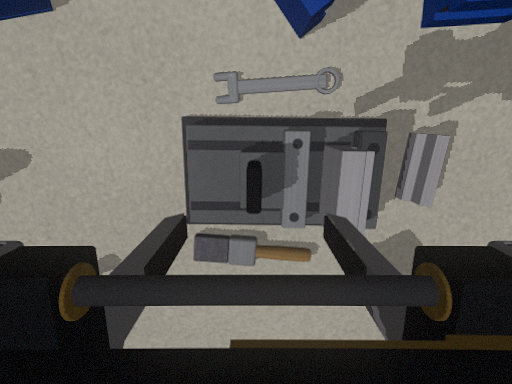

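The wrist view shows the handle at (254,187), the jaw at (296,178), the guide at (352,188) and the fixed jaw at (375,180). It agrees with the top view to 2 mm. Now I descend and grip the handle.

```bash
python3 -m creep '{"slide":[[0.2,0.2,-4],[0,0,-4],[0,0,-4],[0,0,-1.5],[0,0,0],[0,0,0],[0,0,0],[0,0,0]],"turn":[0,0,0,0,0,0,0,0],"claw":[1,1,1,1,0.1,0.1,0.1,0.1]}' 30
python3 -m creep '{"slide":[[0,0,0],[0,0,0],[0,0,0],[0,0,0]],"turn":[0,0,0,0],"claw":[0.1,0.1,0.1,0.1]}'
```

```text
clock: 3.2
eef_pos: [557.4, 51.7, 270.4]
eef_rot: [-3.141, -0.001, -0.174]
wrist_force: [0.6, -0.1, -0.6]
finger_gap: 57.5
finger_force: 0.0
clock: 3.7
eef_pos: [557.3, 51.8, 269.6]
eef_rot: [-3.141, 0.0, -0.174]
wrist_force: [0.7, 3.0, -0.8]
finger_gap: 17.2
finger_force: 1.7
```

```bash
python3 -m creep '{"slide":[[0,0,0],[0.1,0.6,0],[0.2,1.2,0],[0.2,1.2,0],[0.2,1.2,0],[0.2,1.2,0],[0.1,0.6,0],[0.1,0.5,0]],"turn":[0,0,0,0,0,0,0,0],"claw":[0.1,0.1,0.1,0.1,0.1,0.1,0.1,0.1]}'
python3 -m creep '{"slide":[[0,0,0],[0,0,0]],"turn":[0,0],"claw":[0.1,0.1]}'
```

```text
clock: 4.7
eef_pos: [568.9, 117.1, 269.6]
eef_rot: [3.141, -0.002, -0.174]
wrist_force: [9.3, -5.3, -3.8]
finger_gap: 15.7
finger_force: 30.0
clock: 4.95
eef_pos: [568.9, 117.4, 269.6]
eef_rot: [-3.141, -0.002, -0.174]
wrist_force: [10.9, 0.4, -7.6]
finger_gap: 15.8
finger_force: 30.0
```

Opening is now about 124 mm. I release, rise and close the fingers, then go behind the guide, above the fixed jaw.

```bash
python3 -m creep '{"slide":[[0,0,0],[0,0,0],[0,0,3],[0,0,4],[-1.1,-5.1,0],[-1.1,-5.1,0],[-1.1,-5.1,0],[-1.1,-5.1,0]],"turn":[0,0,0,0,0,0,0,0],"claw":[0.5,0.5,0.5,0.5,0,0,0,0]}'
python3 -m creep '{"slide":[[0,0,0],[0,0,0],[0,0,0]],"turn":[0,0,0],"claw":[0,0,0]}'
python3 - <<'E'
from h import *
im,d=manip.camera("top")
v,u=np.mgrid[150:290,190:370];p,_=world("top",d,u.ravel(),v.ravel())
q=p[(p[:,2]>100)&(p[:,2]<113)&(abs(p[:,0]-540)<90)&(abs(p[:,1])<180)]
for s in(q[q[:,1]>60],q[(q[:,1]<0)]): print(len(s),cv2.minAreaRect(s[:,:2].astype(np.float32)) if len(s) else 0)
cv2.imwrite("pics/c2.png",cv2.resize(im[150:290,190:370,::-1],(770,600),interpolation=cv2.INTER_CUBIC))
E
```

```text
clock: 5.95
eef_pos: [523.8, -88.6, 339.8]
eef_rot: [-3.142, -0.0, -0.174]
wrist_force: [0.7, -0.1, -0.5]
finger_gap: 10.5
finger_force: 0.0
clock: 6.32
eef_pos: [524.6, -86.2, 339.6]
eef_rot: [-3.141, 0.0, -0.173]
wrist_force: [0.5, -0.5, -0.3]
finger_gap: 0.8
finger_force: 0.0
63 ((569.599853515625, 116.36249542236328), (15.82814884185791, 48.78928756713867), 80.40279388427734)
13 ((511.248291015625, -28.91588020324707), (3.3155415058135986, 33.790382385253906), 77.86849975585938)
```

View pics/c2.png

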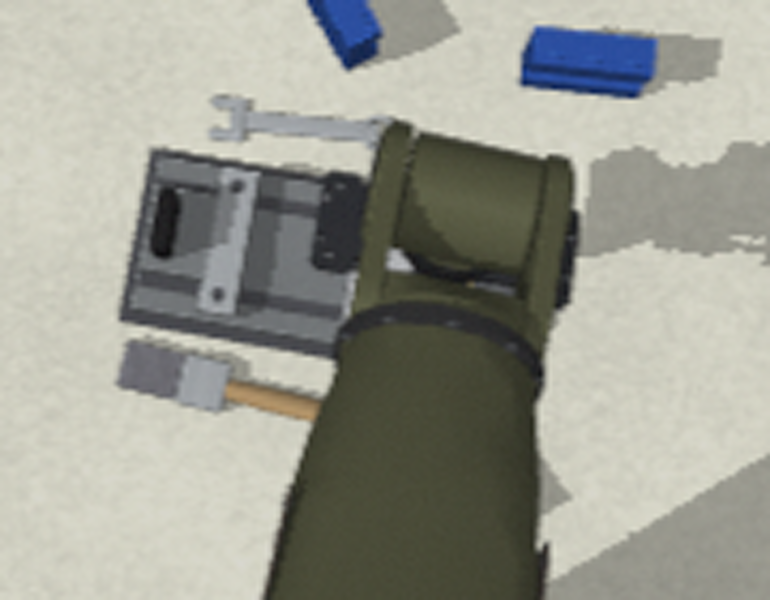

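The jaw is open: handle at crop (165,222), jaw at (230,240), with the arm covering the guide. Now I lower behind the guide and push its top slowly.

```bash
python3 -m creep '{"slide":[[0,0,-3],[0,0,-2.5],[0,0,0],[0.1,0.6,0],[0.1,0.5,0],[0.1,0.4,0],[0.1,0.4,0],[0,0,0]],"turn":[0,0,0,0,0,0,0,0],"claw":[0,0,0,0,0,0,0,0]}'
python3 -m creep '{"slide":[[0.05,0.3,0],[0.05,0.3,0],[0.05,0.3,0],[0,0,0]],"turn":[0,0,0,0],"claw":[0,0,0,0]}'
```

```text
clock: 7.38
eef_pos: [528.4, -68.1, 284.8]
eef_rot: [3.142, -0.0, -0.174]
wrist_force: [0.1, -1.2, 0.2]
finger_gap: 0.8
finger_force: 0.4
clock: 7.88
eef_pos: [529.9, -59.0, 284.6]
eef_rot: [-3.142, 0.0, -0.174]
wrist_force: [0.5, -0.1, 0.4]
finger_gap: 0.3
finger_force: 0.1
```

```bash
python3 -m creep '{"slide":[[0.05,0.3,0],[0.05,0.3,0],[0.05,0.3,0],[0.05,0.3,0],[0,0,0]],"turn":[0,0,0,0,0],"claw":[0,0,0,0,0]}'
python3 -m creep '{"slide":[[0.05,0.3,0],[0.05,0.3,0],[0.05,0.3,0],[0,0,0],[0,0,0]],"turn":[0,0,0,0,0],"claw":[0,0,0,0,0]}'
python3 - <<'E'
from h import *
im,d=manip.camera("side")
cv2.imwrite("pics/s2.png",cv2.resize(im[140:270,200:360,::-1],(738,600),interpolation=cv2.INTER_CUBIC))
E
```

```text
clock: 8.5
eef_pos: [531.9, -47.1, 284.6]
eef_rot: [-3.142, 0.0, -0.174]
wrist_force: [-0.1, 0.6, -0.7]
finger_gap: 0.3
finger_force: 0.0
clock: 9.12
eef_pos: [533.3, -38.3, 284.6]
eef_rot: [-3.142, -0.0, -0.174]
wrist_force: [0.7, -0.6, 0.4]
finger_gap: 0.1
finger_force: 0.0
```

View pics/s2.png

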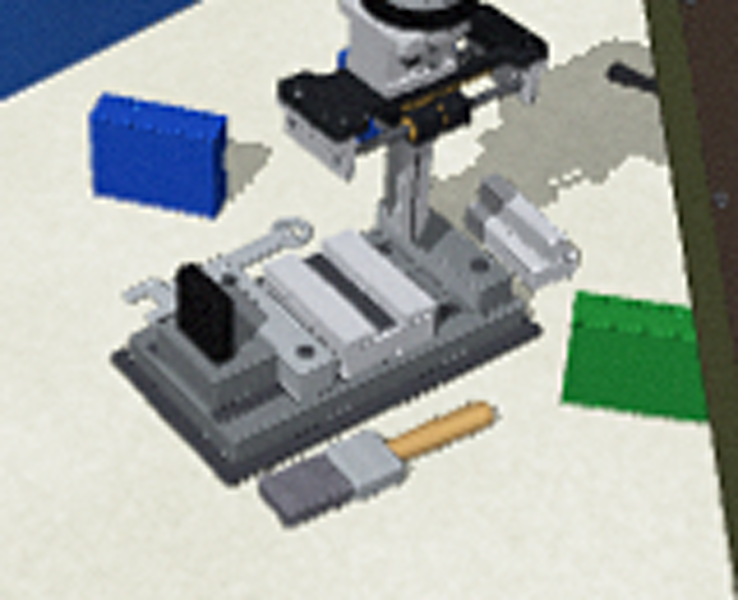

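The guide lies flat with its channel up (dark groove at (350,290)), next to the sliding jaw. I go back above the handle and check the guide's flatness on the way.

```bash
python3 -m creep '{"slide":[[0,0,3],[0,0,4],[0.9,3.9,0],[0.9,3.9,0],[0.9,3.9,0],[0.9,3.8,0],[0,0,0],[0,0,0]],"turn":[0,0,0,0,0,0,0,0],"claw":[0,0,0,0.6,0.6,0.6,0.6,0.6]}'
python3 - <<'E'
from h import *
im,d=manip.camera("top");im2,d2=manip.camera("side")
for n,dd in(("top",d),("side",d2)):
    v,u=np.mgrid[140:290,190:370];p,_=world(n,dd,u.ravel(),v.ravel())
    f=p-[559,53.9,0];ux=np.array([.174,.985]);a=f[:,:2]@ux+38;b=f[:,:2]@[-.985,.174]
    m=(abs(b)<60)&(a>-85)&(a<45)&(p[:,2]>59)&(p[:,2]<68);q=np.c_[a,b,p[:,2]][m]
    A=np.c_[q[:,:2],np.ones(len(q))];print(n,len(q),np.percentile(q,[2,50,98],axis=0).round(1).tolist(),np.linalg.lstsq(A,q[:,2],rcond=None)[0].round(3), cv2.minAreaRect(q[:,:2].astype(np.float32)))
E
```

```text
clock: 10.18
eef_pos: [569.3, 116.3, 354.5]
eef_rot: [3.141, 0.0, -0.174]
wrist_force: [0.4, -0.4, 0.0]
finger_gap: 46.8
finger_force: 0.0
top 389 [[-48.7, -40.2, 59.3], [-23.7, 10.0, 62.6], [24.2, 55.5, 67.5]] [-5.0000e-03  5.0000e-03  6.2811e+01] ((-4.190315246582031, 7.3456573486328125), (100.001953125, 91.93115234375), 88.11286163330078)
side 373 [[-47.6, -37.5, 59.3], [2.7, 11.8, 62.4], [42.6, 58.7, 66.1]] [-6.0000e-03  2.0000e-03  6.2337e+01] ((-17.484031677246094, 10.454902648925781), (103.91729736328125, 131.20260620117188), 86.1767349243164)
```

The guide's top is flat at 62 mm, spanning x_f about -49 to +27 with a y offset of about +8. Next I grip the handle and close the jaw.

```bash
python3 -m creep '{"slide":[[0,0,-4],[0,0,-4],[0,0,-0.5],[0,0,0],[0,0,0],[0,0,0],[0,0,0],[0,0,0]],"turn":[0,0,0,0,0,0,0,0],"claw":[0.6,0.6,0.6,0.1,0.1,0.1,0.1,0.1]}'
python3 -m creep '{"slide":[[-0.1,-0.4,0],[-0.1,-0.6,0],[-0.1,-0.6,0],[-0.1,-0.6,0],[-0.1,-0.6,0],[-0.1,-0.6,0],[-0.1,-0.5,0],[0,0,0]],"turn":[0,0,0,0,0,0,0,0],"claw":[0.1,0.1,0.1,0.1,0.1,0.1,0.1,0.1]}'
```

```text
clock: 11.28
eef_pos: [569.4, 116.8, 270.1]
eef_rot: [-3.141, -0.001, -0.174]
wrist_force: [-0.8, -0.1, 3.3]
finger_gap: 15.7
finger_force: 30.0
clock: 12.28
eef_pos: [562.2, 77.2, 270.1]
eef_rot: [3.142, 0.0, -0.175]
wrist_force: [-2.1, 0.7, 6.8]
finger_gap: 15.8
finger_force: 30.0
```

```bash
python3 -m creep '{"slide":[[-0.03,-0.2,0],[-0.04,-0.2,0],[0,0,0]],"turn":[0,0,0],"claw":[0.1,0.1,0.1]}'
python3 -m creep '{"slide":[[-0.04,-0.2,0],[0,0,0]],"turn":[0,0],"claw":[0.1,0.1]}'
```

```text
clock: 12.65
eef_pos: [561.5, 73.5, 270.1]
eef_rot: [-3.141, -0.0, -0.174]
wrist_force: [-1.8, 5.2, 7.1]
finger_gap: 15.8
finger_force: 30.0
clock: 12.9
eef_pos: [561.2, 71.5, 270.1]
eef_rot: [-3.141, -0.0, -0.174]
wrist_force: [-1.8, 4.5, 7.5]
finger_gap: 15.8
finger_force: 30.0
```

```bash
python3 -m creep '{"slide":[[-0.04,-0.2,0],[0,0,0]],"turn":[0,0],"claw":[0.1,0.1]}'
python3 -m creep '{"slide":[[-0.03,-0.15,0],[0,0,0]],"turn":[0,0],"claw":[0.1,0.1]}'
```

```text
clock: 13.15
eef_pos: [560.8, 70.5, 270.1]
eef_rot: [-3.139, -0.001, -0.174]
wrist_force: [1.7, 15.7, 4.3]
finger_gap: 15.9
finger_force: 30.0
clock: 13.4
eef_pos: [560.6, 70.0, 270.1]
eef_rot: [-3.137, -0.001, -0.174]
wrist_force: [5.6, 25.5, 2.0]
finger_gap: 15.8
finger_force: 30.0
```

Force rises to 25 N, so the guide is seated. One small extra push, then release, rise clear and check.

```bash
python3 -m creep '{"slide":[[-0.01,-0.05,0],[0,0,0],[0,0,0],[0,0,0],[0,0,0],[0,0,4],[0,0,5],[0,0,5]],"turn":[0,0,0,0,0,0,0,0],"claw":[0.1,0.1,0.6,0.6,0.6,0.6,0.6,0.6]}'
python3 -m creep '{"slide":[[1,5,0],[1,5,0],[1,5,0],[0,0,0]],"turn":[0,0,0,0],"claw":[0.6,0.6,0.6,0.6]}'
python3 - <<'E'
from h import *
im,d=manip.camera("top");im2,d2=manip.camera("side")
v,u=np.mgrid[150:290,190:370];p,_=world("top",d,u.ravel(),v.ravel())
f=p-[559,53.9,0];ux=np.array([.174,.985]);a=f[:,:2]@ux+38;b=f[:,:2]@[-.985,.174]
for nm,m in(("handle",(p[:,2]>104)&(p[:,2]<115)&(abs(b)<40)),("guide",(abs(b)<65)&(a>-90)&(a<0)&(p[:,2]>60.3)&(p[:,2]<66))):
    q=np.c_[a,b,p[:,2]][m];print(nm,len(q),np.percentile(q,[2,50,98],axis=0).round(1).tolist(),cv2.minAreaRect(q[:,:2].astype(np.float32)))
t=cv2.resize(im[160:260,200:320,::-1],(400,333));s=cv2.resize(im2[160:250,220:328,::-1],(400,333))
cv2.imwrite("pics/f.png",np.hstack([t,s]))
E
```

```text
clock: 14.4
eef_pos: [560.2, 67.3, 411.0]
eef_rot: [3.141, 0.001, -0.175]
wrist_force: [-0.3, 1.1, 0.5]
finger_gap: 56.3
finger_force: 0.0
clock: 14.9
eef_pos: [590.4, 220.2, 408.7]
eef_rot: [3.141, 0.001, -0.171]
wrist_force: [0.1, -0.3, -0.8]
finger_gap: 56.2
finger_force: 0.0
handle 67 [[46.3, -22.8, 105.0], [53.7, 1.2, 110.2], [61.5, 23.0, 114.1]] ((54.00792694091797, -0.08309364318847656), (47.600772857666016, 15.630842208862305), 88.5208740234375)
guide 352 [[-87.9, -40.7, 60.4], [-36.2, 3.1, 63.0], [-2.4, 55.9, 65.8]] ((-44.90468978881836, 0.6163253784179688), (116.76348876953125, 89.04638671875), 89.34874725341797)
```

View pics/f.png

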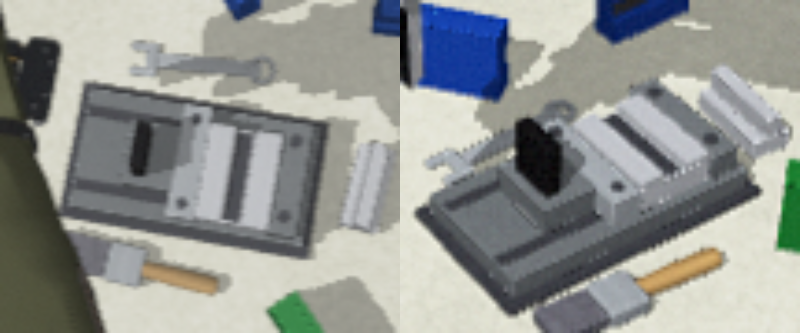

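The left half shows the guide (235,172) between both jaws with no visible gap, and the right half agrees at (640,135). The groove faces up. The handle position gives an opening of about 75–76 mm, and the bystanders are untouched.

```bash
python3 -c "
from cell import manip
print(manip.sign_off())"
```

```text
the job is handed in; nothing more can be done
None
```

The job is handed in, though sign-off returned no verdict: the guide lies flat with its channel up, held between both jaws with no visible gap at about 76 mm opening, and the arm is clear with the other things not touched.

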